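# Load a blank into a spring-loaded magazine and lock it

### The arm

A 7-joint arm with a two-finger parallel gripper is mounted at the origin on the work surface; the furniture and walls round the work are solid. World frame = base frame: x ahead of the robot, y to its left, z up, the work surface at z = 0. Lengths are in m, angles in rad, forces in N, time in s.
With the tool pointing down it reaches from about 0.4 to 0.85 m from the base axis. Payload 10.4 kg.
Tool frame: the origin (TCP) lies midway between the tips of the shut fingers; the grasp point (between the pads) lies 19 mm behind it; z points along the fingers, y is the line along which they close (so a half turn about z gives the same grasp; the last joint's range is limited). The gripper opens to 87 mm and grips with 3 to 60 N. Pads are 19 mm wide; open, the fingers measure 117 mm over their backs; the gripper's body (75 mm by 190 mm) begins 51 mm behind the grasp point.
Start: joints at [-1.355, 0.332, -0.065, 1.46, 0.022, 1.35, -0.088], TCP at [0.148, 0.607, 0.223] pointing down, gripper open.
Joint ranges: [-2.6, 2.6], [-0.5, 2.12], [-1.47, 1.34], [0.16, 2.42], [-1.27, 4.41], [0.06, 2.06], [-2.6, 2.6]. Speed limits (rad/s): [2.22, 2.22, 2.79, 2.79, 3.14, 3.14, 3.14].

### API

Orientations are given as a unit quaternion [x, y, z, w].
In Python, from bench import r gives the robot as it stands.
- The arm moves only by the tool arm_command, never from a script. Its argument "moves" is one flat list of numbers, 4 for each row, row after row: the shift along the tool's x, y, z in cm, then the turn about the tool's z in degrees. A call has 1 to 12 rows; each row shifts and turns the commanded pose from where the row before left it, along the tool's axes as they then stand; what a row does not reach is not made up. A row lasts 1/12 s, in which the tool goes at most 41.7 mm and 7.16 degrees, less where a joint would pass 70% of its speed; a pose out of reach is approached as far as the arm can. A call with a gripper value outside its range is refused whole. "fingers" is the opening in per cent of the stroke, from 0 (shut) to 100 (fully open), set as the call begins (left out, the last holds). The fingers move at their own pace and stop on an object; "squeeze" is the grip in N (left out, the last holds). Time passes only in rows, so rows that do not move let the fingers close. It gives the time, the measured TCP pose, the force, the opening and the grip force at its end, in the units of the state.
- r.read_state(): the state, without advancing time (a new reading comes with each control period).
- r.camera(name): name is "scene" or "top" or "wrist"; returns the picture (480x640x3 uint8, red, green, blue); there is no depth.
- r.camera_info(name): a dict with "fx", "fy", "cx", "cy" (pixels), "origin" and "attitude" of the camera in the world. Camera axes: x right, y up, looking along -z (the intrinsics and any distortion apply to the point x, -y, -z); pixel columns grow to the right and rows downward; lengths in m; the calibration is good to about 2 mm. A picture is of the moment at which its call begins: read the wrist's pose just before it. camera_info takes no time and is no camera call; for the wrist camera it gives the pose at the moment of the call.
- r.close_job(): hands the job in; it is judged then, once.
The state is a dict: "time": time; "joint_positions": joint angles; "joint_vel": joint speeds; "joint_torque": joint torques, N m; "ee_pos": TCP position; "eef_rot": TCP orientation; "ft_force": force on the tool from outside, world axes, zero at the start; "torque": the same for the moment, N m; "width": finger opening in m; "grip_force": force on a finger pad.
Only numpy, scipy, OpenCV 4.12 (cv2) and the standard library are available. Lean on these libraries where they do the work, as an engineer would, in place of code of your own. Each camera call takes 0.05 s, during which the arm holds its last target. There are 200 camera calls.

### The job

Load the wooden blank that lies on the loading rails into the spring-loaded magazine: push it along the rails until it is over the column against the back stop, then press it down onto the blank already inside until both side catches have snapped in over its top. Then slide the keeper bolt by its knob all the way over the loaded blank, leave everything released, and do not disturb the glue bottle, the tape or the mallet.

Things in the scene. Friction and masses are not known exactly. Their poses are not given: they have to be found in the camera images.
- magazine: Wooden magazine fixed to the bench, base board 225 x 150 x 8 mm (x by y). Origin: on the bench surface under the column's centre. x axis: level, the push direction, from the loading rails over the column to the keeper bolt; z up. Heights below are above the bench. Column well: 35 mm in x, 83 mm in y; its front and back walls are open for |y| < 22 mm.
- rail_start (a point): Open front end of the two loading rails, midway between them, at rail-top height: magazine x = -104, y = 0, z = 82 mm. Rails run along x to the well's edge at x = -17.5 mm, |y| 22 to 41.5 mm; the gap between them (44 mm) is open, so fingers can reach down behind the blank. Outer lips at |y| 41.5 to 46.5 mm, tops at 92 mm, guide the blank's ends.
- column_mouth (a point): Centre of the column's mouth, level with the rail tops: magazine x = 0, y = 0, z = 82 mm. Axes as the magazine's.
- back_stop (a point): Point on the face of the back stop: magazine x = +17.5, y = 0, z = 90 mm. The stop is two corner posts, |y| 22 to 46 mm, tops at 98 mm, 10 mm thick, open between them.
- blank: Loose planed wood block to load, 30 (x) x 80 (y) x 22 mm (z), origin at its underside's centre. It starts across both rails, 45 to 65 mm before the column's centre, and slides under a newton or so. Against the back stop its origin is at magazine x = +2.5 mm, and it drops 1 to 6 mm onto the catches' sloped tops. Loaded: top at 69 mm, underside at 47 mm, 13 mm below the rails' tops.
- lower_blank: An equal wood block (30 x 80 x 22 mm) already in the column, held up by the spring under the catches, top at 68.5 mm. Origin: centre of its underside. It goes down 22 mm as the new blank is loaded and stays beneath it.
- follower (a joint): Spring plate under the column, m: 0 at the start (one blank), grows downward; about 0.0215 with two blanks latched, hard stop at 0.030. It pushes up with 5 N at 0, and 2.8 N more for each 10 mm.
- catch_left (a joint): Sprung steel catch at the column's +y end, m: 0 = in, its nose reaching 5.5 mm over the well (to y = 36 mm); up to 0.009 as it is forced out. Steep slope on top, flat underside at 69 mm: a blank pressed down wedges it out; it snaps back once the blank's top is below 69 mm. Press mid-blank, 7 to 16 N, to a top height of about 65 mm (hard stop about 60).
- catch_right (a joint): The same sprung catch at the column's -y end: 0 = in, up to 0.009 when forced out.
- keeper (a joint): Flat steel keeper bolt behind the column, m: 0 = drawn back (starts at 0 to 0.004), grows as it slides towards the rails (magazine -x); 0.030 = fully over the loaded blank (hard stop). It takes 1.5 to 3 N and stays where it is left. Bar 30 mm wide, z = 71 to 79 mm: it passes only over a latched blank.
- keeper_knob (a point): Top centre of the keeper's upright round black knob, 16 mm in diameter, z = 87 to 107 mm on a 10 mm neck. At magazine x = +68 mm, y = 0 when drawn back, +38 mm when across. Free behind (its +x side), so it can be hooked there and pushed towards -x. Cheeks beside the bolt, |y| 16.5 to 24.5, x 27 to 78 mm, are 82 mm high.
- glue_bottle: Bystander: white glue bottle with a red tip, 51 x 51 x 142 mm, standing; origin under its centre. Leave alone.
- masking_tape: Bystander: roll of masking tape, 96 mm across, 25 mm high, lying; origin under its centre. Leave alone.
- mallet: Bystander: wooden mallet, 225 mm long, head 88 mm wide, 46 mm high, lying; origin under its middle. Leave alone.
Mind the look-alikes: they are no part of the job. Leave any orange or red look-alike of the blank alone.

How it is judged:
On the way, in this order (a step that is already met when the one before it is completed fails the run):
1. the blank has been pushed over the column (x of blank in the frame of magazine between -0.006 and 0.006 m and z of blank in the frame of magazine above 0.062 m), for 0.1 s.
2. the blank is pressed down and both catches have snapped over it, the keeper not yet across (x of blank in the frame of magazine between -0.006 and 0.006 m and y of blank in the frame of magazine between -0.004 and 0.004 m and z of blank in the frame of magazine between 0.041 and 0.0495 m and angle between blank's own z axis and vertical below 0.06 rad and value of joint each of catch_left, catch_right below 0.002 m and value of joint keeper below 0.015 m), for 0.2 s.
3. the keeper bolt is slid over the latched blank (x of blank in the frame of magazine between -0.006 and 0.006 m and y of blank in the frame of magazine between -0.004 and 0.004 m and z of blank in the frame of magazine between 0.041 and 0.0495 m and angle between blank's own z axis and vertical below 0.06 rad and value of joint each of catch_left, catch_right below 0.002 m and value of joint keeper above 0.026 m), for 0.2 s.
At the end, for the whole second after the job is handed in: Blank level (0.06 rad) and at rest in the column on the lower blank, within 6 mm in x and 4 mm in y of its centre, underside 41 to 49.5 mm above the bench; both catches less than 2 mm out; follower 18 to 25.5 mm down; lower blank beneath; keeper at least 26 mm across (all of step 3 and x of lower_blank in the frame of magazine between -0.006 and 0.006 m and y of lower_blank in the frame of magazine between -0.004 and 0.004 m and z of lower_blank in the frame of magazine between 0.019 and 0.0275 m and linear speed of blank below 0.02 m/s and value of joint follower between 0.018 and 0.0255 m); the robot touches nothing.
It fails at once if the glue bottle is moved by more than 3 cm (distance of glue_bottle from where it was at the start of the episode above 0.03 m).
It fails at once if the tape is moved by more than 3 cm (distance of masking_tape from where it was at the start of the episode above 0.03 m).
It fails at once if the mallet is moved by more than 3 cm (distance of mallet from where it was at the start of the episode above 0.03 m).
It also fails if it takes over 48 s, if anything falls off the work surface, if the arm or the gripper's body presses on something with over 40 N, if the wrist force passes 120 N, or if a joint passes its speed limit or range.

## Working session

There is one attempt and no reset: what is moved stays moved. The work goes in short steps, Python scripts to look and compute and a tool call to move; the robot and the scene stay as the last step left them, time stands still between calls to the robot, and variables do not carry over. Pictures are saved under pics/ and viewed, at most 10 in all, crops included, and the job is handed in when it is done.

Besides the shell and the picture viewer there is one more tool, called after ">>>" by a JSON object that holds its "fn" and its "kwargs". arm_command: Moves the arm, as the interface text tells. Its arguments: {"type":"object","properties":{"moves":{"type":"array"},"fingers":{"type":"number"},"squeeze":{"type":"number"}},"required":["moves"]}

```bash
mkdir -p pics; ls; cat > h.py <<'E'
from bench import r
import numpy as np, cv2
from scipy.spatial.transform import Rotation as R
def cam(n):
    i=r.camera_info(n); a=np.array(i["attitude"],float)
    M=R.from_quat(a).as_matrix() if a.size==4 else a.reshape(3,3)
    return i,M,np.array(i["origin"])
def ray(c,u,v):
    i,M,o=c
    K=np.array([[i["fx"],0,i["cx"]],[0,i["fy"],i["cy"]],[0,0,1.]])
    d=np.array(i.get("distortion",np.zeros(5)),float).ravel() if "distortion" in i else np.zeros(5)
    p=cv2.undistortPoints(np.array([[[u,v]]],float),K,d)[0,0]
    return o,M@np.array([p[0],-p[1],-1])
def onz(c,u,v,z):
    o,d=ray(c,u,v); return o+d*(z-o[2])/d[2]
def proj(c,P):
    i,M,o=c; q=M.T@(np.array(P)-o); return i["cx"]+i["fx"]*q[0]/-q[2], i["cy"]+i["fy"]*q[1]/q[2]
E
python3 - <<'E'
from h import *
for n in("top","scene"):
    print(n,r.camera_info(n)); cv2.imwrite(f"pics/{n}0.png",r.camera(n)[...,::-1])
print(r.read_state())
E
```

```text
pics
top {'fx': 572.3985874570512, 'fy': 572.3985874570512, 'cx': 323.1484520629794, 'cy': 245.70440085150187, 'origin': array([ 0.20614073, -0.05868886,  1.41031115]), 'attitude': array([-0.07122374,  0.07591151,  0.71878153, -0.68739925])}
scene {'fx': 461.37493394003826, 'fy': 461.37493394003826, 'cx': 313.8130739834527, 'cy': 240.02691688205638, 'origin': array([-0.01317548, -0.77476477,  0.80249294]), 'attitude': array([ 0.40374319, -0.11994948, -0.282791  ,  0.86176146])}
{'time': 0.1, 'joint_positions': array([-1.35460549,  0.33280077, -0.06467668,  1.46084463,  0.0215686 ,
        1.34993529, -0.08846158]), 'joint_vel': array([ 0.00056878, -0.00254699,  0.00138037, -0.00194053,  0.0018461 ,
       -0.0015786 ,  0.00024842]), 'joint_torque': array([ 1.89378625e-03, -6.24540925e+01,  2.47568625e-02, -3.90709269e+01,
       -6.13774289e-02,  3.66567064e-02,  7.64003380e-05]), 'ee_pos': array([0.14775361, 0.60691934, 0.22184445]), 'eef_rot': array([ 1.19097817e-01,  9.92882315e-01, -6.44468108e-04, -5.87918513e-05]), 'ft_force': array([-0.94689035,  0.40227682, -0.5484966 ]), 'torque': array([-0.01504963, -0.01351292, -0.04334639]), 'grip_force': 0.0, 'width': 0.08714315575168083}
```

View pics/top0.png

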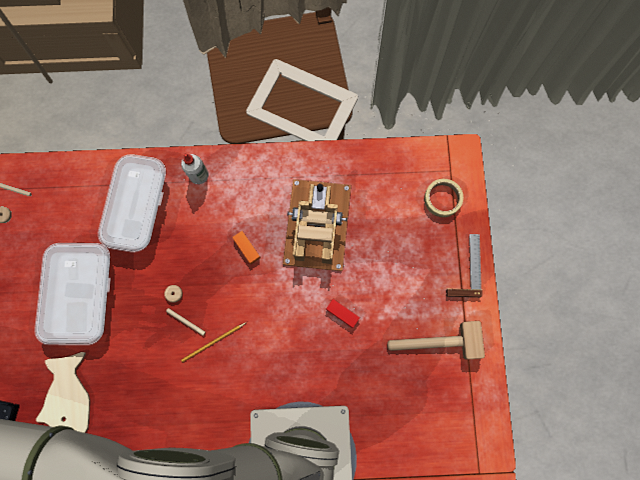

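View pics/scene0.png

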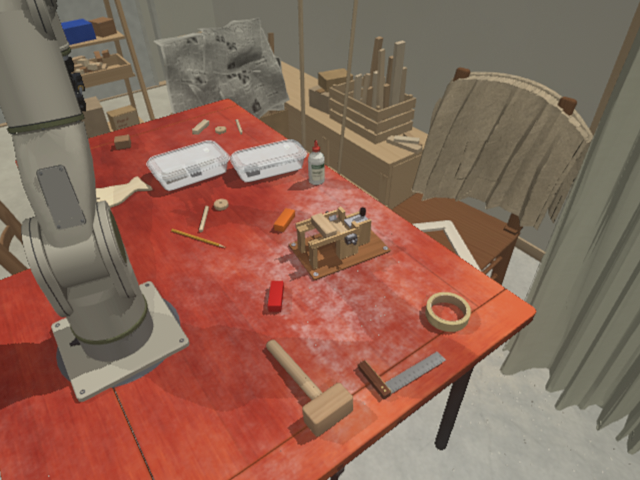

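The top view shows the magazine at about (318,225), with the knob at (320,187), the rails towards the robot and the blank near (318,232). The bottle, tape and mallet are well clear. I'll enlarge the magazine to measure it.

```bash
python3 - <<'E'
from h import *
im=cv2.imread("pics/top0.png")
c=cv2.resize(im[172:280,275:360],None,fx=5.5,fy=5.5,interpolation=cv2.INTER_CUBIC)
cv2.imwrite("pics/crop0.png",c); print(c.shape)
im=cv2.imread("pics/scene0.png")
c=cv2.resize(im[195:285,280:400],None,fx=6,fy=6,interpolation=cv2.INTER_CUBIC)
cv2.imwrite("pics/crop1.png",c)
E
```

```text
(594, 468, 3)
```

View pics/crop0.png

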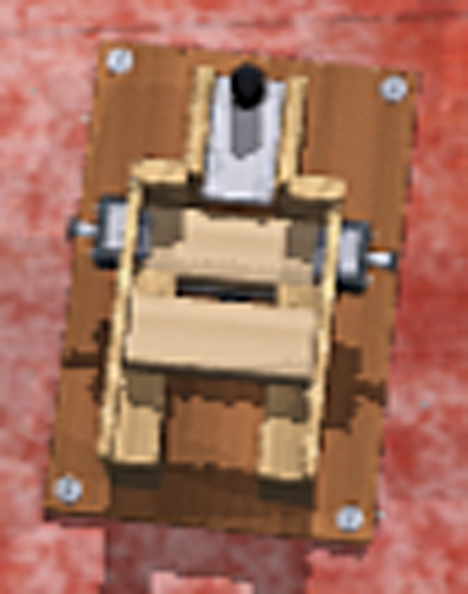

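```bash
python3 - <<'E'
from h import *
c=cam("top")
f=lambda u,v,z: onz(c,275+(u+.5)/5.5-.5,172+(v+.5)/5.5-.5,z)[:2]
P=dict(TL=f(100,42,.008),TR=f(418,72,.008),BL=f(45,515,.008),BR=f(370,550,.008),
 knob=f(247,80,.107),railL=f(132,465,.082),railR=f(288,475,.082),
 bTL=f(135,293,.104),bTR=f(318,310,.104),bBR=f(309,376,.104),bBL=f(127,362,.104),
 stopL=f(158,172,.098),stopR=f(318,188,.098))
for k,v in P.items(): print(k,v.round(4))
print("base ctr",sum(P[k] for k in("TL","TR","BL","BR"))/4, "blank",sum(P[k] for k in("bTL","bTR","bBL","bBR"))/4)
for a,b in(("BL","TL"),("BR","TR")):
  d=P[b]-P[a]; print(np.degrees(np.arctan2(d[1],d[0])),np.hypot(*d))
for a,b in(("BR","BL"),("TR","TL"),("bTR","bTL"),("stopR","stopL")):
  d=P[b]-P[a]; print(np.degrees(np.arctan2(d[1],d[0]))-90,np.hypot(*d))
print(c[1])
E
```

```text
TL [ 0.6802 -0.0047]
TR [ 0.659  -0.1522]
BL [0.4574 0.0277]
BR [ 0.4349 -0.1182]
knob [ 0.6267 -0.0714]
railL [ 0.4643 -0.0148]
railR [ 0.4569 -0.0816]
bTL [ 0.5347 -0.0195]
bTR [ 0.5238 -0.0973]
bBR [ 0.4951 -0.0921]
bBL [ 0.5047 -0.015 ]
stopL [ 0.5897 -0.0312]
stopR [ 0.5795 -0.1001]
base ctr [ 0.55787147 -0.06182393] blank [ 0.5145861 -0.055975 ]
-8.277041892160035 0.22515615611980874
-8.617053210707807 0.22672331007599025
-8.777122188249095 0.14765889702135274
-8.171522932098426 0.148998965592885
-8.002766937295476 0.07854272180257034
-8.461720607843318 0.06961119966419071
[[-0.04481889  0.97736637 -0.20675166]
 [-0.99899318 -0.04343942  0.01120929]
 [ 0.00197441  0.20704588  0.97832924]]
```

View pics/crop1.png

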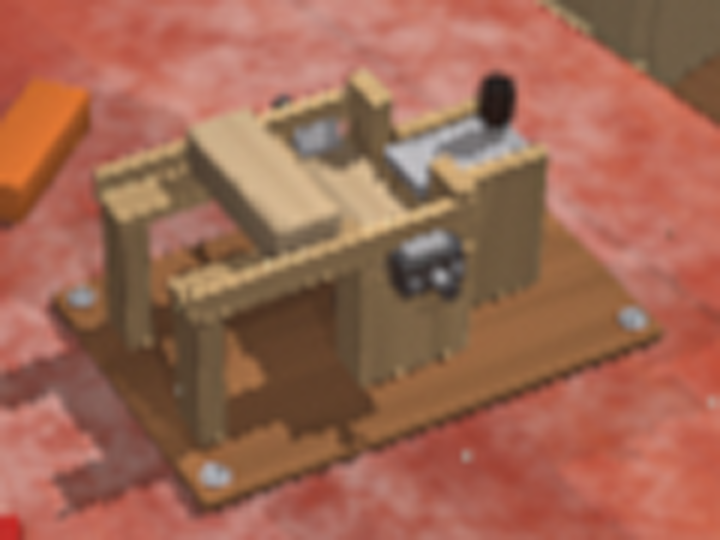

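>>> {"fn": "arm_command", "kwargs": {"moves": [0,0,0,-5.3,-2.8,-2,0,0,-2.8,-2,0,0,-2.8,-2,0,0,-2.8,-2,0,0,-2.8,-2,0,0,-2.8,-2,0,0,-2.8,-2,0,0,-2.8,-2,0,0,-2.8,-2,0,0,-2.8,-2,0,0,-2.8,-2,0,0], "fingers": 0, "squeeze": 20}}

```text
time: 1.1
ee_pos: [0.4213, 0.3432, 0.2224]
eef_rot: [0.073, 0.997, -0.0, -0.0]
ft_force: [0.4, 0.5, 0.6]
width: 0.0148
grip_force: 0.0
```

>>> {"fn": "arm_command", "kwargs": {"moves": [-0.97,-3.46,0,0,-0.97,-3.46,0,0,-0.97,-3.46,0,0,-0.97,-3.46,0,0,-0.97,-3.46,0,0,-0.97,-3.46,0,0,-0.97,-3.46,0,0,-0.97,-3.46,0,0,-0.97,-3.46,0,0,-0.97,-3.46,0,0,-0.97,-3.46,0,0,0,0,0,0]}}

```text
time: 2.1
ee_pos: [0.4704, -0.0546, 0.2227]
eef_rot: [0.077, 0.997, -0.001, 0.0]
ft_force: [-1.3, -0.5, -0.7]
width: 0.0004
grip_force: 0.0
```

```bash
cat >> h.py <<'E'
O=np.array([.5625,-.0625]); a=np.array([.9893,-.146]); l=np.array([.146,.9893])
def st():
    s=r.read_state(); d=s["ee_pos"][:2]-O
    print("t",s["time"],"mag",(d@a*1e3).round(1),(d@l*1e3).round(1),"z",(s["ee_pos"][2]*1e3).round(1),"yaw",np.degrees(2*np.arcsin(s["eef_rot"][0])).round(2),"F",s["ft_force"].round(1),"w",s["width"])
E
python3 - <<'E'
from h import *
st(); print(cam("wrist")[0]); cv2.imwrite("pics/w0.png",r.camera("wrist")[...,::-1])
E
```

```text
t 2.1 mag -92.3 -5.7 z 222.7 yaw 8.87 F [-1.3 -0.5 -0.7] w 0.0004218047023229343
{'fx': 362.94151305549707, 'fy': 362.94151305549707, 'cx': 326.0030609668617, 'cy': 239.12541272701262, 'origin': array([ 0.39974909, -0.04371722,  0.38500026]), 'attitude': array([-0.10039812, -0.08483668,  0.64460644,  0.75313046])}
```

View pics/w0.png

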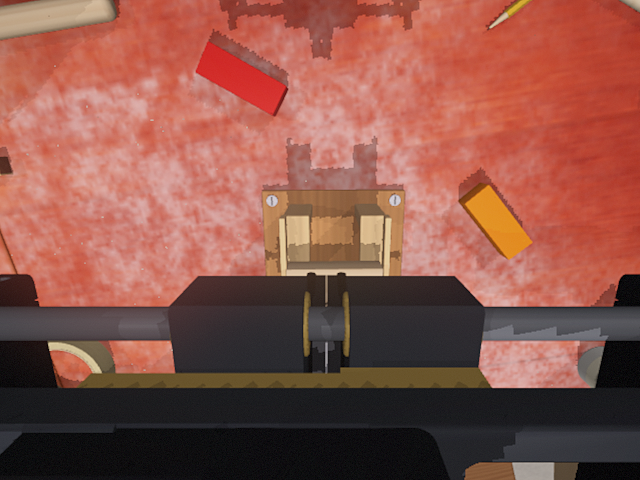

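The wrist view shows the base front corners at (263,190) and (406,190), the rail lips at x≈281 and 390, and the blank's front edge on row ≈263. I'll check these against the magazine frame.

```bash
python3 - <<'E'
from h import *
st(); c=cam("wrist")
for n,u,v,z in(("baseL",263,190,.008),("baseR",406,190,.008),("gapL",309,240,.082),("gapR",360,240,.082),("lipL",286,240,.092),("lipR",384,240,.092),("blank",290,263,.104),("blank",384,263,.104)):
    d=onz(c,u,v,z)[:2]-O; print(n,(d@a*1e3).round(1),(d@l*1e3).round(1))
E
```

```text
t 2.15 mag -92.9 -2.2 z 222.5 yaw 8.74 F [ 0.6  2.1 -0.2] w 0.000516528169042737
baseL -116.0 -68.0
baseR -115.0 80.4
gapL -82.0 -17.5
gapR -81.7 26.6
lipL -84.8 -36.2
lipR -84.3 45.7
blank -68.6 -32.2
blank -68.2 44.5
```

```bash
python3 - <<'E'
from h import *
for k in range(3): r.camera("wrist")
st(); c=cam("wrist"); im=r.camera("wrist"); st()
cv2.imwrite("pics/w1.png",cv2.resize(im[180:280,240:430,::-1],None,fx=4,fy=4,interpolation=cv2.INTER_CUBIC))
E
```

```text
t 2.3 mag -93.5 2.4 z 222.3 yaw 8.33 F [-1.1  1.1  0.9] w 0.0009162391263431624
t 2.35 mag -93.5 2.7 z 222.3 yaw 8.28 F [ 0.3  0.6 -0. ] w 0.0004640582699560779
```

View pics/w1.png

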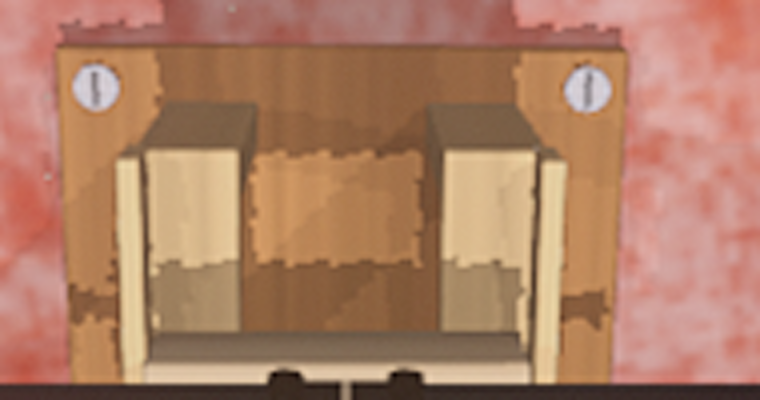

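```bash
python3 - <<'E'
from h import *
st(); c=cam("wrist")
for n,u,v,z in(("baseL",58,47,.008),("baseR",626,50,.008),("gapL",241,240,.082),("gapR",441,240,.082),("railendL",190,150,.082),("railendR",490,150,.082),("lipL",128,150,.092),("lipR",552,150,.092),("blankL",146,362,.104),("blankR",531,362,.104)):
    d=onz(c,240+(u+.5)/4-.5,180+(v+.5)/4-.5,z)[:2]-O; print(n,(d@a*1e3).round(1),(d@l*1e3).round(1))
E
```

```text
t 2.35 mag -93.5 2.7 z 222.3 yaw 8.28 F [ 0.3  0.6 -0. ] w 0.0004640582699560779
baseL -114.8 -72.3
baseR -114.3 75.1
gapL -83.0 -20.2
gapR -83.0 23.0
railendL -102.8 -30.7
railendR -102.9 33.0
lipL -104.8 -42.4
lipR -104.9 44.7
blankL -63.0 -38.5
blankR -63.1 40.4
```

>>> {"fn": "arm_command", "kwargs": {"moves": [0,-0.2,2,0,0,0,2.5,0,0,0,2.5,0,0,0,2.5,0,0,0,2,0,0,0,1.2,0,0,0,0.5,0,0,0,0,0,0,0,0,0,0,0,0,0]}}

```text
time: 3.18
ee_pos: [0.471, -0.0489, 0.0915]
eef_rot: [0.073, 0.997, 0.0, 0.001]
ft_force: [-0.0, 0.1, 0.4]
width: -0.0001
grip_force: 0.0
```

```bash
sed -i 's/^O=.*; a=/O=np.array([.5626,-.0618]); a=/' h.py; python3 -c "
from h import *
st()"
```

```text
t 3.1833 mag -92.5 -0.6 z 91.5 yaw 8.34 F [-0.   0.1  0.4] w -0.00010407215791434347
```

>>> {"fn": "arm_command", "kwargs": {"moves": [-0.6,0,0,0,-0.6,0,0,0,-0.6,0,0,0,-0.5,0,0,0,-0.5,0,0,0,-0.5,0,0,0,-0.5,0,0,0,-0.5,0,0,0,-0.5,0,0,0,-0.5,0,0,0,-0.4,0,0,0,-0.3,0,0,0]}}

```text
time: 4.18
ee_pos: [0.5301, -0.0581, 0.0905]
eef_rot: [0.073, 0.997, 0.0, -0.0]
ft_force: [-0.5, 0.4, 0.4]
width: 0.0002
grip_force: 0.2
```

```bash
python3 -c "
from h import *
st()"
```

```text
t 4.1833 mag -32.7 -1.1 z 90.5 yaw 8.38 F [-0.5  0.4  0.4] w 0.00023732798972772142
```

>>> {"fn": "arm_command", "kwargs": {"moves": [-0.2,0.1,0,0,-0.2,0,0,0,-0.2,0,0,0,-0.2,0,0,0,-0.1,0,0,0,0,0,0,0]}}

```text
time: 4.68
ee_pos: [0.5384, -0.0583, 0.0903]
eef_rot: [0.073, 0.997, 0.0, -0.0]
ft_force: [-1.8, -0.1, 0.0]
width: 0.0
grip_force: 0.6
```

```bash
python3 - <<'E'
from h import *
st(); im=r.camera("top")[...,::-1]
cv2.imwrite("pics/t1.png",cv2.resize(im[172:280,275:360],None,fx=5.5,fy=5.5,interpolation=cv2.INTER_CUBIC)); st()
E
```

```text
t 4.6833 mag -24.5 -0.1 z 90.3 yaw 8.38 F [-1.8 -0.1  0. ] w 2.8607948817145016e-05
t 4.7333 mag -24.5 -0.1 z 90.3 yaw 8.38 F [-1.5  0.3 -0. ] w 0.00034039404253598455
```

View pics/t1.png

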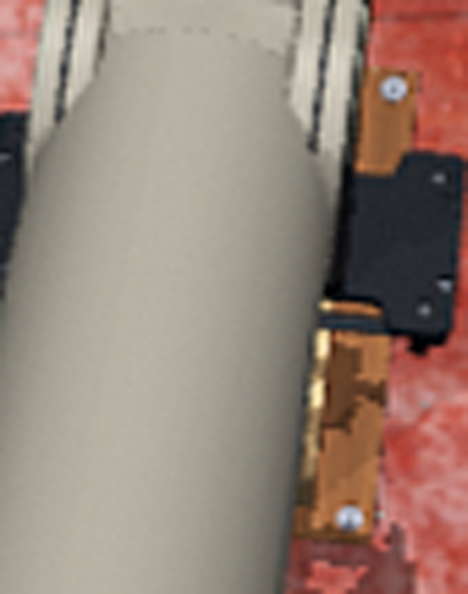

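The arm hides the magazine in the top view, so I'll find the back stop by force.

>>> {"fn": "arm_command", "kwargs": {"moves": [-0.1,0,0,0,-0.1,0,0,0,-0.1,0,0,0,0,0,0,0,0,0,0,0]}}

```text
time: 5.15
ee_pos: [0.5391, -0.0584, 0.0892]
eef_rot: [0.073, 0.997, 0.0, -0.003]
ft_force: [-8.8, 1.1, -1.7]
width: 0.0006
grip_force: 4.1
```

```bash
python3 -c "
from h import *
st()"
```

```text
t 5.15 mag -23.7 -0.1 z 89.2 yaw 8.38 F [-8.8  1.1 -1.7] w 0.0005983046685739135
```

>>> {"fn": "arm_command", "kwargs": {"moves": [0.7,0,0,0,0.5,0,0,0,0,0,-1.5,0,0,0,-2,0,0,0,-1.5,0,0,0,0,0,-1.2,0,0,0,-1.2,0,0,0,-1.2,0,0,0,0,0,0,0,0,0,0,0]}}

```text
time: 6.07
ee_pos: [0.5653, -0.0625, 0.1402]
eef_rot: [0.073, 0.997, -0.0, 0.0]
ft_force: [-0.1, 0.1, -0.0]
width: 0.0005
grip_force: 0.0
```

```bash
python3 - <<'E'
from h import *
r.camera("wrist");r.camera("wrist");st(); c=cam("wrist"); im=r.camera("scene")[...,::-1]
cv2.imwrite("pics/s1.png",cv2.resize(im[195:285,280:400],None,fx=6,fy=6,interpolation=cv2.INTER_CUBIC)); st()
E
```

```text
t 6.1667 mag 2.2 -0.3 z 140.3 yaw 8.4 F [-0.2 -0.1  0.2] w 0.00017083112864341106
t 6.2167 mag 2.2 -0.2 z 140.4 yaw 8.39 F [ 0.2 -0.2  1.7] w 0.0004718613691244511
```

View pics/s1.png

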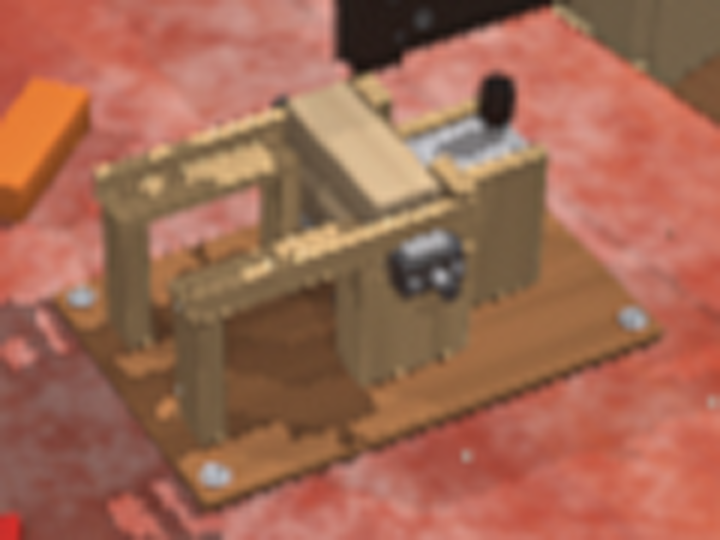

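The blank now sits against the stop posts over the column. The finger should show above it, so I'll check where the TCP projects and where the blank's top corners are.

```bash
python3 - <<'E'
from h import *
s=r.read_state(); c=cam("scene"); p=np.array(proj(c,s["ee_pos"])); print("tcp crop px",(p-[280,195])*6)
for n,u,v in(("NL",290,98),("FL",335,82),("FR",440,185),("NR",372,208)):
    d=onz(c,280+(u+.5)/6-.5,195+(v+.5)/6-.5,.101)[:2]-O; print(n,(d@a*1e3).round(1),(d@l*1e3).round(1))
for q in((-17.5,0),(2.5,0),(17.5,0)):
    w=O+q[0]/1e3*a; print((np.array(proj(c,[*w,.1]))-[280,195])*6)
E
```

```text
tcp crop px [367.42684348  58.01586776]
NL -13.0 39.8
FL 9.2 40.5
FR 11.8 -41.8
NR -19.8 -41.4
[324.20633046 150.75786963]
[366.15195742 136.50307526]
[397.28893732 125.92148958]
```

```bash
python3 - <<'E'
from h import *
g=r.camera("scene").max(2)
for y in range(170,212,2): print(y,"".join("#" if v<60 else "." for v in g[y,325:390]))
E
```

```text
170 ###....###############################...........................
172 #####....#############################...........................
174 ########...#############################.........................
176 ###.....##...###################################.................
178 ##...#######...###############################..###..............
180 .#..##########...##############################.#####............
182 .....###########...#########################..#######............
184 .....######......####################################............
186 .......###......########...###...####################............
188 .........##.......#################################..............
190 ...........#####....############################.##..............
192 ...........#######..##############################...............
194 ...........#######################################...............
196 ............###############################......................
198 ............#############.###########............................
200 ............###################..................................
202 ............#############........................................
204 ............##########...........................................
206 ..............###................................................
208 ....................................####.........................
210 ....................................####.........................
```

```bash
python3 - <<'E'
from h import *
s=r.read_state(); c=cam("scene"); T=s["ee_pos"]
for n,D in (("along l",(37,95)),("along a",(95,37))):
  for i in(-1,1):
    for j in(-1,1):
      w=T[:2]+(i*D[0]*a+j*D[1]*l)/1e3; print(n,i*D[0],j*D[1],np.round(proj(c,[*w,T[2]+.07])))
for i in (-9.5,9.5):
  for j in (-15,15):
    for z in (0,.05):
      w=T[:2]+(i*a+j*l)/1e3; print("finger",i,j,z,np.round(proj(c,[*w,T[2]+z])))
E
```

```text
along l -37 -95 [349. 206.]
along l -37 95 [309. 166.]
along l 37 -95 [378. 196.]
along l 37 95 [336. 158.]
along a -95 -37 [313. 200.]
along a -95 37 [298. 184.]
along a 95 -37 [385. 177.]
along a 95 37 [368. 163.]
finger -9.5 -15 0 [341. 209.]
finger -9.5 -15 0.05 [341. 192.]
finger -9.5 15 0 [335. 203.]
finger -9.5 15 0.05 [335. 185.]
finger 9.5 -15 0 [348. 207.]
finger 9.5 -15 0.05 [348. 189.]
finger 9.5 15 0 [342. 200.]
finger 9.5 15 0.05 [342. 183.]
```

The tall black shape is just the gripper body, which matches its projected corners. The blank is in place, so I'll press it.

>>> {"fn": "arm_command", "kwargs": {"moves": [0.1,0,1,0,0,0,1.2,0,0,0,0.8,0,0,0,0.5,0,0,0,0.4,0,0,0,0.4,0,0,0,0.4,0,0,0,0.4,0,0,0,0.4,0,0,0,0.4,0,0,0,0,0]}}

```text
time: 7.18
ee_pos: [0.5653, -0.0624, 0.0817]
eef_rot: [0.073, 0.997, 0.0, 0.001]
ft_force: [2.1, -0.8, 2.8]
width: 0.0007
grip_force: 1.5
```

```bash
python3 -c "
from h import *
st()"
```

```text
t 7.1833 mag 2.7 -0.2 z 81.7 yaw 8.39 F [ 2.1 -0.8  2.8] w 0.0007015281508822033
```

```bash
python3 - <<'E'
from h import *
for k in range(3): r.camera("wrist"); st()
im=r.camera("scene")[...,::-1]
cv2.imwrite("pics/s2.png",cv2.resize(im[195:285,280:400],None,fx=6,fy=6,interpolation=cv2.INTER_CUBIC)); st()
E
```

```text
t 7.2333 mag 2.7 -0.2 z 81.9 yaw 8.39 F [ 2.  -0.3  2.7] w 0.00043628927818942145
t 7.2833 mag 2.7 -0.2 z 81.9 yaw 8.39 F [ 3.2 -0.5  3. ] w 0.00044465437119371807
t 7.3333 mag 2.6 -0.1 z 81.9 yaw 8.38 F [ 2.6 -1.1  3. ] w 0.0002267014752068974
t 7.3833 mag 2.5 -0.1 z 81.9 yaw 8.38 F [ 1.5 -1.1  3.6] w 0.0005969487144679614
```

View pics/s2.png

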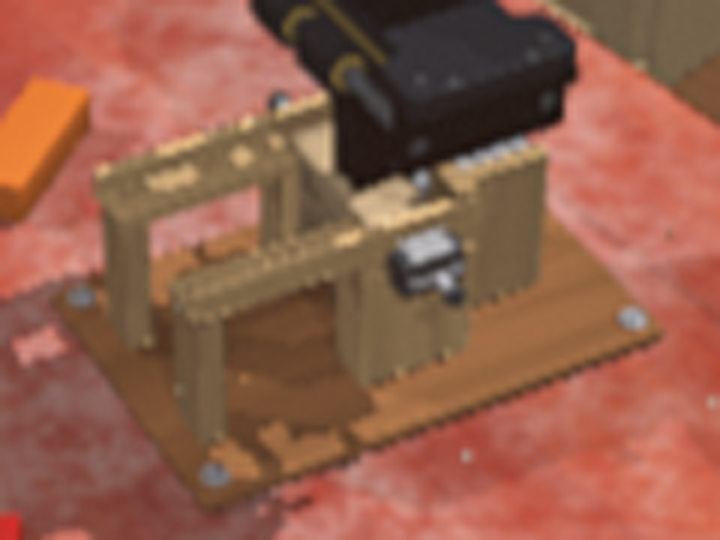

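```bash
python3 - <<'E'
from h import *
c=cam("scene")
for z in(.078,.082,.086,.092):
  for x in(-14.5,15.5):
    print(z,x,[tuple(((np.array(proj(c,[*(O+(x*a+y*l)/1e3),z]))-[280,195])*6).round().astype(int)) for y in(38,20,-20,-38)])
im=cv2.imread("pics/s2.png")
for y in range(150,232,6): print(y," ".join("%3d"%v for v in im[y,330:470:6,1]))
E
```

```text
0.078 -14.5 [(np.int64(287), np.int64(142)), (np.int64(307), np.int64(164)), (np.int64(354), np.int64(217)), (np.int64(376), np.int64(241))]
0.078 15.5 [(np.int64(347), np.int64(121)), (np.int64(368), np.int64(144)), (np.int64(416), np.int64(195)), (np.int64(438), np.int64(218))]
0.082 -14.5 [(np.int64(287), np.int64(134)), (np.int64(307), np.int64(157)), (np.int64(354), np.int64(209)), (np.int64(376), np.int64(233))]
0.082 15.5 [(np.int64(348), np.int64(114)), (np.int64(368), np.int64(136)), (np.int64(416), np.int64(187)), (np.int64(439), np.int64(211))]
0.086 -14.5 [(np.int64(287), np.int64(127)), (np.int64(307), np.int64(150)), (np.int64(354), np.int64(201)), (np.int64(376), np.int64(226))]
0.086 15.5 [(np.int64(348), np.int64(106)), (np.int64(369), np.int64(129)), (np.int64(417), np.int64(180)), (np.int64(439), np.int64(203))]
0.092 -14.5 [(np.int64(287), np.int64(116)), (np.int64(307), np.int64(138)), (np.int64(354), np.int64(190)), (np.int64(376), np.int64(214))]
0.092 15.5 [(np.int64(348), np.int64(95)), (np.int64(369), np.int64(117)), (np.int64(417), np.int64(168)), (np.int64
[... 722 characters left out ...]

192  94 102 113 105  93 102 132 154 158 159 158 162 169 163 135 103  78  67  62  59  71 105 120 124
198  90  94 100 117 146 167 177 181 174 163 158 161 161 139 108  86  74  78 100 114 100  96  98 110
204  88  90  92 121 164 184 183 180 177 172 172 174 164 135 112 119 131 143 164 171 143 115 103 105
210  83  87  89 103 138 167 177 179 181 182 179 180 185 176 168 178 184 185 175 147 120 107 101  98
216  80  84  93  95 100 133 171 188 193 199 192 189 198 192 189 177 149 131 119 101  93  95  97  98
222  94  94 102 102  94 111 154 180 183 198 197 187 175 145 130 118  97  87  96 100  97  98  99  99
228 110 107 113 120 132 132 138 146 138 152 152 134 118  99  89  93 108 123 132 117  96  96 101  98
```

The blank looks tipped far-edge-down: its near edge is at about z 83, and the force is only 3 N. I'll lift off, let it spring back, and measure again.

>>> {"fn": "arm_command", "kwargs": {"moves": [0,0,-1,0,0,0,-1.5,0,0,0,-2,0,0,0,-2,0,0,0,-2,0,0,0,-1,0,0,0,0,0,0,0,0,0]}}

```text
time: 8.05
ee_pos: [0.5642, -0.062, 0.1762]
eef_rot: [0.073, 0.997, 0.0, -0.0]
ft_force: [-0.7, 0.0, -0.5]
width: 0.0008
grip_force: 0.0
```

```bash
python3 - <<'E'
from h import *
st(); im=r.camera("scene")[...,::-1]; cv2.imwrite("pics/s3raw.png",im)
cv2.imwrite("pics/s3.png",cv2.resize(im[200:255,305:375],None,fx=11,fy=10.9,interpolation=cv2.INTER_CUBIC)); st()
E
```

```text
t 8.05 mag 1.6 -0.0 z 176.2 yaw 8.37 F [-0.7  0.  -0.5] w 0.000752186660359668
t 8.1 mag 1.2 -0.0 z 175.5 yaw 8.37 F [ 0.3 -0.1 -0.4] w 0.00027375864075224974
```

View pics/s3.png

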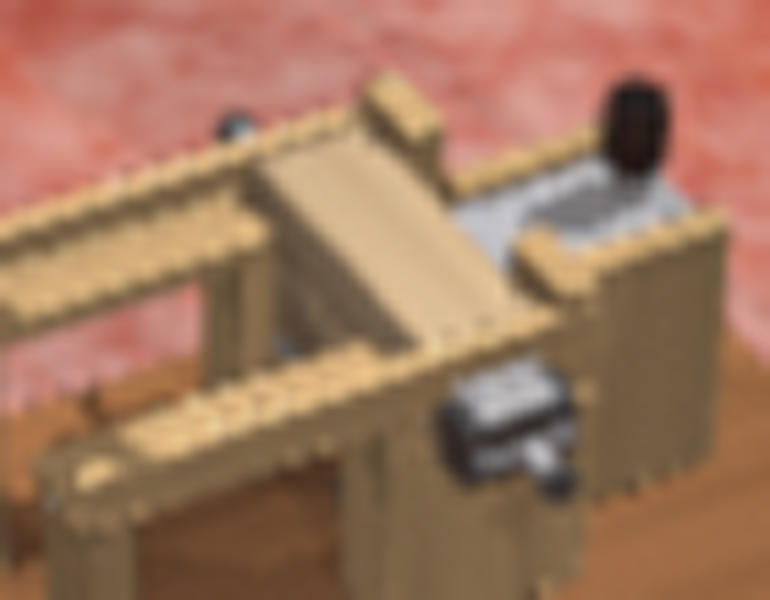

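```bash
python3 - <<'E'
from h import *
c=cam("scene")
def atEta(u,v,eta):
    o,d=ray(c,305+(u+.5)/11-.5,200+(v+.5)/10.9-.5); l3=np.array([*l,0]); O3=np.array([*O,0])
    t=(eta/1e3-(o-O3)@l3)/(d@l3); p=o+d*t-O3; return (p[:2]@a*1e3).round(1),(p[2]*1e3).round(1)
print("nearL",atEta(265,165,40),"farL",atEta(360,135,40))
print("near mid",atEta(345,250,0),"far mid",atEta(437,212,0))
# reference: stop post tops (z 98): left post near-inner corner etc, knob top
print("postL near-left",atEta(365,100,46),"postL inner near",atEta(412,143,22),"postR inner near",atEta(515,235,-22),"postR inner far",atEta(545,232,-22))
print("lip",atEta(355,105,46.5),"knob top",atEta(638,85,0))
E
```

```text
nearL (np.float64(-10.8), np.float64(88.0)) farL (np.float64(14.6), np.float64(87.6))
near mid (np.float64(-12.1), np.float64(90.5)) far mid (np.float64(12.1), np.float64(92.5))
postL near-left (np.float64(19.3), np.float64(92.4)) postL inner near (np.float64(18.1), np.float64(95.8)) postR inner near (np.float64(19.4), np.float64(98.0)) postR inner far (np.float64(27.4), np.float64(95.9))
lip (np.float64(16.9), np.float64(91.4)) knob top (np.float64(65.0), np.float64(109.9))
```

The last picture shows the blank back level, top at about z 90, sitting on the lower blank between the catches and roughly centred. I pressed about 3 mm too far towards +x, so I'll shift back and press again.

>>> {"fn": "arm_command", "kwargs": {"moves": [0.25,0,1.5,0,0,0,2,0,0,0,2,0,0,0,1,0,0,0,0.5,0,0,0,0,0,0,0,0,0,0,0,0,0]}}

```text
time: 8.77
ee_pos: [0.5625, -0.0619, 0.1074]
eef_rot: [0.073, 0.997, 0.0, 0.001]
ft_force: [0.6, 0.4, -0.0]
width: 0.0006
grip_force: 0.0
```

```bash
python3 -c "
from h import *
st()"
```

```text
t 8.7667 mag -0.1 -0.1 z 107.4 yaw 8.39 F [ 0.6  0.4 -0. ] w 0.0005688212668097922
```

>>> {"fn": "arm_command", "kwargs": {"moves": [0.05,0,0.8,0,0,0,0.5,0,0,0,0.4,0,0,0,0.4,0,0,0,0.3,0,0,0,0,0,0,0,0,0]}}

```text
time: 9.35
ee_pos: [0.5614, -0.0616, 0.0824]
eef_rot: [0.073, 0.997, 0.0, -0.0]
ft_force: [-1.2, 0.2, 2.9]
width: 0.0003
grip_force: 1.5
```

```bash
python3 -c "
from h import *
st();print(r.read_state()['torque'])"
```

```text
t 9.35 mag -1.2 0.0 z 82.4 yaw 8.38 F [-1.2  0.2  2.9] w 0.0002577568917626193
[0.13524353 0.19226923 0.04143193]
```

>>> {"fn": "arm_command", "kwargs": {"moves": [0,0,0.3,0,0,0,0.3,0,0,0,0.3,0,0,0,0,0]}}

```text
time: 9.68
ee_pos: [0.5615, -0.0617, 0.0737]
eef_rot: [0.073, 0.997, 0.0, 0.0]
ft_force: [-2.3, 1.2, 5.6]
width: 0.0007
grip_force: 2.7
```

```bash
python3 -c "
from h import *
st();print(r.read_state()['torque'])"
```

```text
t 9.6833 mag -1.1 -0.0 z 73.7 yaw 8.38 F [-2.3  1.2  5.6] w 0.000684184719928122
[ 0.12475662  0.4495639  -0.06623286]
```

>>> {"fn": "arm_command", "kwargs": {"moves": [0,0,0.3,0,0,0,0.3,0,0,0,0.2,0,0,0,0.1,0,0,0,0,0,0,0,0,0]}}

```text
time: 10.18
ee_pos: [0.5616, -0.0617, 0.0652]
eef_rot: [0.073, 0.997, 0.0, 0.0]
ft_force: [-3.9, 0.6, 11.5]
width: -0.0001
grip_force: 5.4
```

```bash
python3 -c "
from h import *
st();print(r.read_state()['torque'])"
```

```text
t 10.1833 mag -1.0 -0.0 z 65.2 yaw 8.39 F [-3.9  0.6 11.5] w -7.254420716810094e-05
[ 0.2679653   0.90126895 -0.03911783]
```

>>> {"fn": "arm_command", "kwargs": {"moves": [0,0,0.1,0,0,0,0,0,0,0,-0.2,0,0,0,-0.2,0,0,0,-0.2,0,0,0,0,0]}}

```text
time: 10.68
ee_pos: [0.5617, -0.0617, 0.0699]
eef_rot: [0.073, 0.997, 0.0, 0.0]
ft_force: [0.7, 0.2, 1.4]
width: 0.0007
grip_force: 0.0
```

```bash
python3 -c "
from h import *
st();r.camera('top');st()"
```

```text
t 10.6833 mag -0.9 -0.1 z 69.9 yaw 8.38 F [0.7 0.2 1.4] w 0.0007130206341327347
t 10.7333 mag -1.0 -0.1 z 69.6 yaw 8.38 F [-1.5 -0.8  5.2] w 0.0006518146216079263
```

>>> {"fn": "arm_command", "kwargs": {"moves": [0,0,-0.15,0,0,0,0,0,0,0,0,0]}}

```text
time: 10.98
ee_pos: [0.5613, -0.0617, 0.0708]
eef_rot: [0.073, 0.997, -0.0, -0.0]
ft_force: [0.8, 0.5, 0.7]
width: 0.0002
grip_force: 0.0
```

```bash
python3 -c "
from h import *
st();r.camera('top');st();r.camera('top');st()"
```

```text
t 10.9833 mag -1.3 -0.1 z 70.8 yaw 8.38 F [0.8 0.5 0.7] w 0.00021683279657886738
t 11.0333 mag -1.4 -0.1 z 70.7 yaw 8.39 F [ 0.1 -0.1 -0.5] w 0.000535285092824116
t 11.0833 mag -1.4 -0.1 z 70.7 yaw 8.38 F [ 0.6 -0.8  0.3] w 0.0007914839482233118
```

>>> {"fn": "arm_command", "kwargs": {"moves": [0,0,-1,0,0,0,-2,0,0,0,-2.5,0,0,0,-1.5,0,-2,0,0,0,-2.5,0,0,0,-2.5,0,0,0,-2.6,0,0,0,0,0,0,0,0,0,0,0]}}

```text
time: 11.92
ee_pos: [0.6568, -0.0761, 0.1409]
eef_rot: [0.073, 0.997, -0.0, -0.0]
ft_force: [-0.1, 0.3, -0.5]
width: 0.0011
grip_force: 0.0
```

```bash
python3 - <<'E'
from h import *
st(); im=r.camera("scene")[...,::-1]; cv2.imwrite("pics/s4raw.png",im); st()
A=cv2.imread("pics/scene0.png")
def d(n,x0,x1,y0,y1):
    for k,B in(("s3",cv2.imread("pics/s3raw.png")),("s4",im)): print(n,k,np.abs(A[y0:y1,x0:x1].astype(int)-B[y0:y1,x0:x1]).mean().round(1))
d("catchR",343,360,232,248); d("ctrl base",375,388,240,248)
c=cam("scene")
for z in(.069,.09):print(z,[tuple(np.round(proj(c,[*(O+(x*a+y*l)/1e3),z])).astype(int)) for x in(-14,16) for y in(38,-15)])
E
```

```text
t 11.9167 mag 95.3 -0.4 z 140.9 yaw 8.39 F [-0.1  0.3 -0.5] w 0.0010882992348893868
t 11.9667 mag 94.6 -0.4 z 141.1 yaw 8.4 F [ 0.4 -0.8  0.4] w 0.00017985558674809573
catchR s3 11.9
catchR s4 7.8
ctrl base s3 4.5
ctrl base s4 4.9
0.069 [(np.int64(328), np.int64(221)), (np.int64(338), np.int64(233)), (np.int64(338), np.int64(218)), (np.int64(348), np.int64(229))]
0.09 [(np.int64(328), np.int64(215)), (np.int64(338), np.int64(226)), (np.int64(338), np.int64(211)), (np.int64(349), np.int64(223))]
```

>>> {"fn": "arm_command", "kwargs": {"moves": [0,0,1,0,0,0,1.7,0,0,0,1.5,0,0,0,0.5,0,0,0,0,0,0.3,0,0,0,0.3,0,0,0,0.3,0,0,0,0.3,0,0,0,0,0,0,0]}}

```text
time: 12.8
ee_pos: [0.6444, -0.0739, 0.0948]
eef_rot: [0.073, 0.997, 0.0, 0.001]
ft_force: [-0.5, 0.7, -0.1]
width: 0.0003
grip_force: 0.0
```

```bash
python3 -c "
from h import *
st()"
```

```text
t 12.8 mag 82.7 -0.1 z 94.8 yaw 8.39 F [-0.5  0.7 -0.1] w 0.000308947300780581
```

>>> {"fn": "arm_command", "kwargs": {"moves": [0.2,0,0,0,0.2,0,0,0,0.2,0,0,0,0.2,0,0,0,0.2,0,0,0,0.3,0,0,0,0.3,0,0,0,0.3,0,0,0]}}

```text
time: 13.47
ee_pos: [0.6254, -0.0712, 0.094]
eef_rot: [0.073, 0.997, 0.0, -0.0]
ft_force: [2.0, 0.8, 1.1]
width: 0.0
grip_force: 0.8
```

```bash
python3 -c "
from h import *
st()"
```

```text
t 13.4667 mag 63.5 -0.1 z 94.0 yaw 8.38 F [2.  0.8 1.1] w 3.161754202957417e-06
```

Pushing at about 2 N, as expected for the keeper. I'll continue to the hard stop.

>>> {"fn": "arm_command", "kwargs": {"moves": [0.2,0,0,0,0.2,0,0,0,0.2,0,0,0,0.2,0,0,0,0.1,0,0,0,0,0,0,0,0,0,0,0]}}

```text
time: 14.05
ee_pos: [0.6182, -0.07, 0.0943]
eef_rot: [0.073, 0.997, -0.0, 0.002]
ft_force: [8.4, -0.1, -4.4]
width: 0.0006
grip_force: 4.3
```

```bash
python3 -c "
from h import *
st()"
```

```text
t 14.05 mag 56.2 0.0 z 94.3 yaw 8.37 F [ 8.4 -0.1 -4.4] w 0.0005584379053840212
```

>>> {"fn": "arm_command", "kwargs": {"moves": [0.1,0,0,0,0.1,0,0,0,0,0,0,0,0,0,0,0]}}

```text
time: 14.38
ee_pos: [0.6179, -0.07, 0.0946]
eef_rot: [0.073, 0.997, -0.0, 0.004]
ft_force: [16.1, -2.9, -7.8]
width: 0.0003
grip_force: 8.3
```

```bash
python3 -c "
from h import *
st()"
```

```text
t 14.3833 mag 55.9 -0.0 z 94.6 yaw 8.37 F [16.1 -2.9 -7.8] w 0.0003257253877086046
```

The keeper is at a firm stop. I'll back off, lift clear, and move away to check with the cameras.

>>> {"fn": "arm_command", "kwargs": {"moves": [-0.6,0,0,0,-0.8,0,0,0,-0.4,0,-0.5,0,0,0,-2,0,0,0,-3,0,0,0,-3,0,0,0,-3,0,0,2.5,0,0,0,3.3,0,0,0,3.3,0,0,0,3.3,0,0,0,3.3,0,0]}}

```text
time: 15.38
ee_pos: [0.6554, 0.0845, 0.2093]
eef_rot: [0.073, 0.997, -0.0, -0.0]
ft_force: [0.6, -0.8, 0.1]
width: 0.0007
grip_force: 0.0
```

>>> {"fn": "arm_command", "kwargs": {"moves": [0,3.3,0,0,0,3.3,0,0,1,3.3,0,0,1,3.3,0,0,1,3.3,0,0,1,3,0,0,1,2,0,0,0,0,0,0,0,0,0,0,0,0,0,0]}}

```text
time: 16.22
ee_pos: [0.6378, 0.3018, 0.2091]
eef_rot: [0.074, 0.997, -0.001, -0.0]
ft_force: [0.2, -0.3, 0.6]
width: -0.0001
grip_force: 0.0
```

```bash
python3 - <<'E'
from h import *
st(); im=r.camera("top")[...,::-1]; A=cv2.imread("pics/top0.png"); S=r.camera("scene")[...,::-1]; S0=cv2.imread("pics/scene0.png"); s3=cv2.imread("pics/s3raw.png")
c=cam("top")
for n,I in(("start",A),("now",im)):
    # knob: dark blob near keeper line
    m=(I.max(2)<45).astype(np.uint8); m[:176]=0; m[235:]=0; m[:,:305]=0; m[:,335:]=0
    k,_,s,ct=cv2.connectedComponentsWithStats(m)
    for i in range(1,k):
        if s[i,4]>6:
            d=onz(c,*ct[i],.1)[:2]-O; print(n,s[i].tolist(),"mag",(d@a*1e3).round(1),(d@l*1e3).round(1))
# catch rod: brightness centroid diff
for n,B in(("s3",s3),("now",S)): print(n,np.abs(S0[232:248,343:360].astype(int)-B[232:248,343:360]).mean().round(1))
for n,u0,u1,v0,v1 in(("bottle",180,210,148,188),("tape",422,468,175,222),("mallet",385,488,318,362)):
    print(n,np.abs(A[v0:v1,u0:u1].astype(int)-im[v0:v1,u0:u1]).mean().round(1))
# blank ends on top view: profile along magazine x at y=-28 plane .069
for y in(-28,28):
    print(y,[int(im[tuple(int(round(q)) for q in proj(c,[*(O+(x*a+y*l)/1e3),.069])[::-1])][1]) for x in range(-24,26,3)])
E
```

```text
t 16.2167 mag 21.3 370.7 z 209.1 yaw 8.44 F [ 0.2 -0.3  0.6] w -9.382753463818192e-05
start [317, 184, 6, 8, 35] mag 63.8 -0.4
start [314, 225, 7, 2, 9] mag -30.5 -3.3
now [316, 195, 6, 7, 32] mag 37.2 0.1
s3 11.9
now 2.2
bottle 7.8
tape 11.6
mallet 2.9
-28 [183, 184, 185, 176, 170, 177, 180, 176, 92, 96, 97, 103, 101, 92, 57, 56, 69]
28 [179, 180, 174, 147, 160, 167, 168, 169, 85, 90, 90, 95, 96, 62, 46, 63, 56]
```

```bash
python3 -c "
from bench import r
print(r.close_job())"
```

```text
the job is handed in; nothing more can be done
None
```

I loaded the blank, latched it under both catches, slid the keeper to its hard stop, moved the arm clear and handed the job in; no verdict came back, and my evidence for the latch is the press force dropping away, the visible catch back at its starting look, and the knob at about x = 37 mm.

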